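# Raise the counterweighted guard window to its pointer

### The job

Push the sloping guard window up with your fingertips from beneath its lip until the lip is level with the steel pointer clamped on the guide rail, then leave the window standing there and move clear. Only push from below: do not pinch the lip or touch its rubber-covered top, do not shift the pointer, and leave everything else where it stands.

Things in the scene. Friction and masses are not known exactly. Their poses are not given: they have to be found in the camera images.
- guard: fixed guard: steel base plate 450 x 410 x 12 mm, two grey rails 336 mm apart (y) rising away from the robot at 45 degrees, two rear legs, 397 mm tall. Origin: plate's under side, middle line, 130 mm behind (+x) and 75 mm below the pane's lower edge when shut. x away from the operator, z up; may be turned about z. The window slides along (0.707, 0, 0.707) of this frame.
- window (a joint): how far the window has slid up its rails, m along the 45 degree slope: 0 is shut, 0.23 the upper end. Clear pane in an aluminium frame, 300 mm wide, 180 mm long. Counterweights in the rear legs balance it: it stays where it is left, and takes roughly 1 to 4 N along the slope to move.
- lip_under (a point): the aluminium lip along the window's lower edge: a ledge 240 mm wide (y), 10 mm thick, standing out 40 mm from the frame, square to the pane. This point: middle of its under face, 20 mm from the outer edge and 27 mm out from the pane's mid-plane. Axes: z up the slope, -x out of the pane, y along the lip. The under face is pushed; below it is free space down to the base plate.
- lip_top (a point): thin rubber strip (3 mm, part of the 10 mm) on the lip's upper side, set back 10 mm from the outer edge; not to be touched by the fingers. This point: middle of its upper face. Axes as lip_under.
- lip_edge (a point): middle of the lip's outer edge, half-way through its 10 mm thickness (5 mm up the slope from the under face). Axes as lip_under.
- mark (a point): inner end of the steel pointer's flat tongue (12 x 6 mm), mid-thickness. The pointer is a steel block clamped on the -y guide rail, its tongue reaching in to within 10 mm of the lip's end; it marks the height wanted. z axis up the slope as lip_under. With the window at the mark, lip_edge and mark have equal height.
- carrier: rough steel planetary carrier, two discs (120 and 90 mm across) joined by three posts, 67 mm tall, standing on the guard's plate behind the window; origin at the centre of its under side; not part of the job
- bushing: bronze bushing, 40 mm across, 35 mm tall, on the guard's plate behind the window near its +y end; origin at the centre of its under side; not part of the job
- collar: red-painted steel stop collar, 52 mm across, 22 mm tall, on the plate in front of the window at its +y end; origin at the centre of its under side; not part of the job
- gauge: chrome plug gauge standing upright, 24 mm across, 60 mm tall, on the plate in front of the window at its -y end; origin at the centre of its under side; not part of the job
- gear: steel gear blank, 90 mm across, 34 mm tall, lying on the bench left of the robot; origin at the centre of its under side; not part of the job
- wrench: open-ended steel wrench, 200 mm long, flat on the bench right of the robot; not part of the job
- oilcan: grey can, 60 mm across, 130 mm tall, standing on the bench at the right; origin at the centre of its under side; not part of the job

How it is judged:
By the outcome, as a careful person would: the job done as asked, in the order asked, and still so for the second after the job is handed in, with the robot touching nothing.
It also fails if it takes over 38 s, if anything falls off the work surface, if the arm or the gripper's body presses on something with over 40 N, if the wrist force passes 120 N, or if a joint passes its speed limit or range.

### The arm

A 6-joint arm with a two-finger parallel gripper is mounted at the origin on the work surface. World frame = base frame: x ahead of the robot, y to its left, z up, the work surface at z = 0. Lengths are in m, angles in rad, forces in N, time in s.
With the tool pointing down it reaches from about 0.325 to 0.85 m from the base axis. Payload 4.4 kg.
Tool frame: the origin (TCP) lies between the finger pads; the fingertips stand 8 mm ahead of it and the grasp point (between the pads) lies 11 mm behind it; z points along the fingers, y is the line along which they close (so a half turn about z gives the same grasp; the last joint's range is limited). The gripper opens to 94 mm and grips with 3 to 60 N. Pads are 16 mm wide; open, the fingers measure 119 mm over their backs; the gripper's body (75 mm by 177 mm) begins 78 mm behind the grasp point.
Start: joints at [-1.373, 0.207, 1.542, -0, 1.393, -0.15], TCP at [0.197, -0.54, 0.213] pointing down, gripper open.
Joint ranges: [-2.73, 2.73], [-0.86, 2.22], [0.23, 2.46], [-1.11, 4.25], [0.08, 2.63], [-2.82, 2.82]. Speed limits (rad/s): [2.79, 2.79, 3.14, 3.14, 3.14, 3.14].

### API

Orientations are given as a unit quaternion [w, x, y, z].
In Python, from bench import status, cams, hand_in gives the robot as it stands. The module is installed in compiled form; this text tells all that it offers.
- The arm moves only by the tool step_arm, never from a script. Its argument "moves" is a list of rows, each a list of 6 numbers: the shift along the tool's x, y, z in cm, then the turn, a rotation vector about the tool's x, y, z in degrees. A call has 1 to 5 rows; each row is the pose to reach, as a shift and turn from the pose commanded when the call began, along the tool's axes at that moment; what a row does not reach only later rows make up. A row lasts 1/10 s, in which the tool goes at most 50 mm and 8.59 degrees, less where a joint would pass 70% of its speed; a pose out of reach is approached as far as the arm can. A call with a gripper value outside its range is refused whole. "jaw" is the opening, from 0 (shut) to 1 (fully open), set as the call begins (left out, the last holds). The fingers move at their own pace and stop on an object; the grip force is fixed at half the most. Time passes only in rows, so rows that repeat a pose let the fingers close. It gives the time, the measured TCP pose, the force, the opening and the grip force at its end, in the units of the state.
- status.observe(): the state, without advancing time (a new reading comes with each control period).
- cams.capture(name): name is "scene" or "top" or "wrist"; returns a dict with "frame" (480x640x3 uint8, blue, green, red), "range_z" (480x640 float32, m along the optical axis (not along the pixel's ray), 0 where there is no reading), "intrinsics" (3x3 intrinsics, pixels), "k1" (the pictures are not rectified: a ray, as slopes to the right and down, at radius r is drawn at 1 + k1 r^2 times it, then the intrinsics apply), "R" (3x3) and "t" (3): a world point X has camera coordinates R X + t. Camera axes: x right, y down, z forward; pixel columns grow to the right and rows downward; lengths in m; the calibration is good to about 2 mm. A picture is of the moment at which its call begins.
- hand_in(): hands the job in; it is judged then, once.
The state is a dict: "t": time; "joint_pos": joint angles; "dq": joint speeds; "joint_efforts": joint torques, N m; "ee_pos": TCP position; "eef_rot": TCP orientation; "contact_force": force on the tool from outside, world axes, zero at the start; "ft_torque": the same for the moment, N m; "opening": finger opening in m; "grip_force": force on a finger pad.
Only numpy, scipy, OpenCV 4.12 (cv2) and the standard library are available. Lean on these libraries where they do the work, as an engineer would, in place of code of your own. Each camera call takes 0.05 s, during which the arm holds its last target. There are 200 camera calls.

## Working session

There is one attempt and no reset: what is moved stays moved. The work goes in short steps, Python scripts to look and compute and a tool call to move; the robot and the scene stay as the last step left them, time stands still between calls to the robot, and variables do not carry over. Pictures are saved under pics/ and viewed, at most 10 in all, crops included, and the job is handed in when it is done.

Besides the shell and the picture viewer there is one more tool, called after "Call:" as name(argument=value, ...), one argument or row to a line, values as JSON. step_arm: Moves the arm, as the interface text tells. Its arguments: {"type":"object","properties":{"moves":{"type":"array"},"jaw":{"type":"number"}},"required":["moves"]}

```bash
mkdir -p pics; cat > h.py <<'E'
import numpy as np, cv2, pickle
from bench import status, cams
def cap(name,tag):
    c=cams.capture(name); pickle.dump(c,open(f'pics/{tag}.pkl','wb')); cv2.imwrite(f'pics/{tag}.png',c['frame']); return c
def load(tag): return pickle.load(open(f'pics/{tag}.pkl','rb'))
def ray(c,u,v):
    K=c['intrinsics']; d=np.array([c['k1'],0,0,0,0],float)
    return np.append(cv2.undistortPoints(np.array([[[u,v]]],float),K,d)[0,0],1)
def pt(c,u,v,z=None):
    if z is None:
        w=c['range_z'][int(v)-1:int(v)+2,int(u)-1:int(u)+2]; w=w[w>0]; z=np.median(w) if len(w) else np.nan
    return c['R'].T@(ray(c,u,v)*z-c['t'])
def proj(c,X):
    p=c['R']@np.array(X)+c['t']; s=p[:2]/p[2]; s=s*(1+c['k1']*(s@s)); return c['intrinsics'][:2,:2]@s+c['intrinsics'][:2,2]
E
python3 - <<'E'
from h import *
a=cap('scene','s0');b=cap('top','t0')
for c in(a,b): print((-c['R'].T@c['t']).round(3),c['R'][2].round(2))
s=status.observe();print(s['t'],s['ee_pos'],s['eef_rot'])
E
```

```text
[ 1.322 -0.449  0.843] [-0.68  0.36 -0.64]
[ 0.438 -0.014  1.206] [ 0.11 -0.03 -0.99]
0.1 [ 0.19638316 -0.53967121  0.21240977] [-1.03081868e-03  9.84826368e-01  1.73539512e-01 -1.30522592e-05]
```

View pics/s0.png

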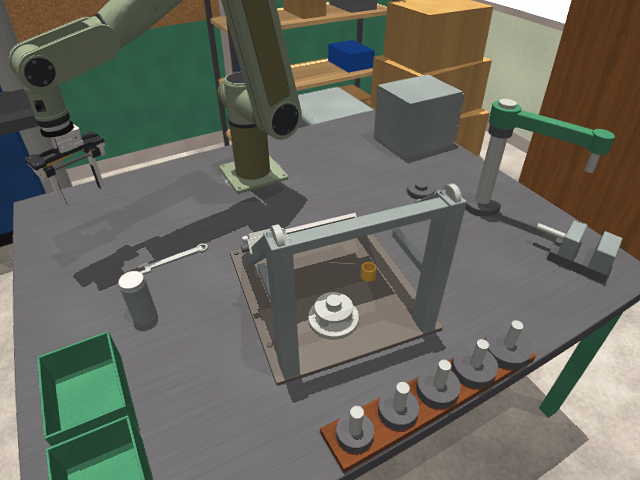

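View pics/t0.png

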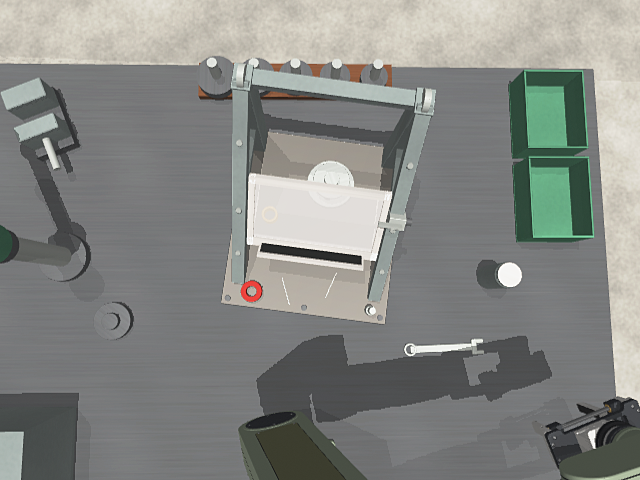

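The top view shows the plate with its front edge at about (222,301)-(385,323), the lip with the black rubber at (258,248)-(364,264), the pointer at (398,222), the collar at (251,291) and the gauge at (371,311). I'll enlarge the lip and pointer area.

```bash
python3 - <<'E'
from h import *
c=load('t0')
f=c['frame'][170:330,215:425]; cv2.imwrite('pics/t0c.png',cv2.resize(f,None,fx=3.75,fy=3.75,interpolation=cv2.INTER_CUBIC))
for n,u,v in [('plFL',225,298),('plFR',383,320),('railLtop',240,85),('railRtop',424,108),('railLlo',238,270),('railRlo',376,290),('rubL',263,249),('rubR',358,263),('ptr',398,222),('ptr2',385,220),('plateM',304,300),('collar',251,283),('gauge',371,310)]: print(n,pt(c,u,v).round(4))
E
```

```text
plFL [0.4365 0.1739 0.013 ]
plFR [ 0.381  -0.2166  0.0102]
railLtop [0.8166 0.0955 0.3795]
railRtop [ 0.7746 -0.2342  0.3835]
railLlo [0.503  0.1371 0.0575]
railRlo [ 0.4546 -0.1937  0.0539]
rubL [0.5461 0.072  0.1304]
rubR [ 0.5141 -0.1417  0.1331]
ptr [ 0.5938 -0.2165  0.2193]
ptr2 [ 0.6029 -0.1946  0.1894]
plateM [ 0.431  -0.0208  0.0114]
collar [0.4727 0.1083 0.0334]
gauge [ 0.4074 -0.1783  0.0717]
```

View pics/t0c.png

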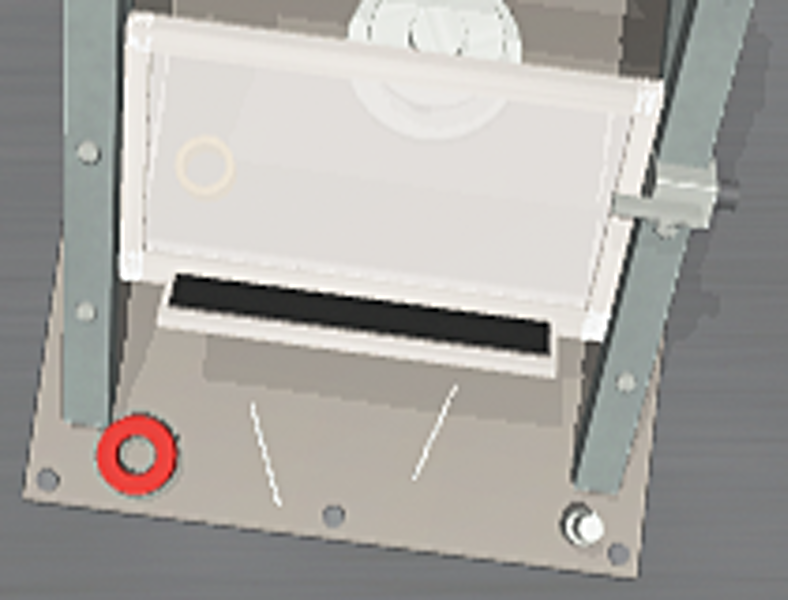

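The crop shows the pointer's tongue end at crop (612,204), which is pixel (378,224). The lip's outer edge runs from crop (160,323) to (555,375).

```bash
cat >> h.py <<'E'
from scipy.spatial.transform import Rotation as Ro
yaw=np.radians(-7.8)
gx=np.array([np.cos(yaw),np.sin(yaw),0]); gy=np.array([-gx[1],gx[0],0]); ez=np.array([0,0,1.])
U=(gx+ez)/2**.5; N=(ez-gx)/2**.5   # up slope, out of pane
def G(p): p=np.asarray(p); return np.array([p@U,p@gy,p@N])
def W(u,y,n): return u*U+y*gy+n*N
def rel(target,R):
    s=status.observe(); q=s['eef_rot']; T=Ro.from_quat([q[1],q[2],q[3],q[0]])
    return (T.as_matrix().T@(target-s['ee_pos'])*100).round(2), np.degrees((T.inv()*R).as_rotvec()).round(1), s
def tool(p): # pitch below horizontal, deg
    p=np.radians(p); z=np.cos(p)*gx-np.sin(p)*ez; y=-gy; return Ro.from_matrix(np.c_[np.cross(y,z),y,z])
E
python3 - <<'E'
from h import *
c=load('t0'); f=lambda a,b:(215+(a+.5)/3.75-.5,170+(b+.5)/3.75-.5)
for n,a,b in [('rubL',190,292),('rubM',360,315),('rubR',535,338),('lipTopL',175,318),('lipTopM',360,342),('lipTopR',545,366),('tong',620,205),('tong2',640,207),('tong3',650,209),('blk',690,185),('frameL',140,265),('frameR',595,325),('paneM',380,200),('railL',85,200),('railR',640,320)]:
    p=pt(c,*f(a,b)); print(n,p.round(4),G(p).round(4))
print(rel(np.array([.36,-.02,.25]),tool(45))[:2])
E
```

```text
rubL [0.5501 0.0673 0.1248] [ 0.4672  0.1413 -0.2906]
rubM [ 0.536  -0.0353  0.1253] [ 0.4675  0.0378 -0.2903]
rubR [ 0.5221 -0.1413  0.1236] [ 0.4667 -0.0692 -0.2919]
lipTopL [0.533  0.0749 0.1399] [ 0.4651  0.1466 -0.2673]
lipTopM [ 0.5187 -0.035   0.1379] [ 0.4643  0.0357 -0.2692]
lipTopR [ 0.5041 -0.1452  0.1394] [ 0.4657 -0.0755 -0.2685]
tong [ 0.5882 -0.1778  0.2239] [ 0.5875 -0.0963 -0.2708]
tong2 [ 0.5873 -0.1891  0.2225] [ 0.5869 -0.1077 -0.2723]
tong3 [ 0.586  -0.1944  0.224 ] [ 0.5876 -0.1131 -0.2708]
blk [ 0.6    -0.2177  0.2208] [ 0.5974 -0.1342 -0.2851]
frameL [0.5673 0.0983 0.1179] [ 0.4714  0.1744 -0.3046]
frameR [ 0.5306 -0.1791  0.1156] [ 0.4707 -0.1055 -0.3072]
paneM [ 0.6004 -0.0465  0.1632] [ 0.5404  0.0354 -0.3097]
railL [0.6009 0.1266 0.1589] [ 0.5212  0.207  -0.2964]
railR [ 0.532  -0.2034  0.1349] [ 0.4876 -0.1293 -0.2968]
(array([ 33.14, -43.25,  -3.66]), array([-11. ,  44.1,  26.3]))
```

```bash
python3 - <<'E'
from h import *
print(rel(np.array([.39,-.03,.25]),tool(38))[:2])
tip=W(.427,.036,-.167); print(tip, tip-.008*tool(38).as_matrix()[:,2])
E
```

```text
(array([ 35.62, -41.29,  -3.66]), array([-12.7,  51. ,  25.8]))
[ 0.42102108 -0.02133653  0.18384776] [ 0.41477532 -0.02048096  0.18877305]
```

Call:
step_arm(
  moves=[
    [3.5, -3.5, -0.5, 0, 0, 0],
    [7, -7, -1, 0, 0, 0],
    [10.5, -10.5, -1.5, 0, 0, 0],
    [14, -14, -2, 0, 0, 0],
    [17, -18, -3, 0, 0, 0],
  ],
  jaw=0,
)

```text
t: 0.6
ee_pos: [0.2947, -0.3116, 0.2424]
eef_rot: [-0.001, 0.985, 0.173, -0.0]
contact_force: [-0.4, -0.7, 0.5]
opening: 0.0576
grip_force: 0.0
```

```bash
python3 - <<'E'
from h import *
print(rel(np.array([.39,-.03,.25]),tool(38)))
E
```

```text
(array([ 18.57, -23.22,  -0.71]), array([-12.7,  51. ,  25.8]), {'t': 0.6, 'joint_pos': array([-1.01598838e+00, -1.38164037e-01,  1.83702470e+00,  5.45994868e-04,
        1.44483109e+00,  2.06200132e-01]), 'dq': array([ 8.19116010e-01, -7.04971836e-01,  4.08629708e-01, -2.39557995e-04,
        2.78420475e-01,  8.02972274e-01]), 'joint_efforts': array([ -4.46179658, -19.58789349, -28.46585691,  -0.13126486,
        -0.18144091,  -0.66975731]), 'ee_pos': array([ 0.29473745, -0.31160345,  0.24239426]), 'eef_rot': array([-1.07505492e-03,  9.84852914e-01,  1.73388477e-01, -1.38360647e-04]), 'contact_force': array([-0.4030569 , -0.66119132,  0.54909443]), 'ft_torque': array([ 0.01514855, -0.02113456, -0.02489508]), 'grip_force': 0.0, 'opening': 0.057607412202505995})
```

Call:
step_arm(
  moves=[
    [3, -4, 0, -1.8, 7.2, 3.7],
    [6, -8, 0, -3.6, 14.4, 7.4],
    [9, -12, 0, -5.4, 21.6, 11],
    [12, -15.5, 0, -7.2, 28.8, 14.7],
    [15, -19, 0, -9, 36, 18.4],
  ],
)

```text
t: 1.1
ee_pos: [0.3708, -0.0834, 0.2433]
eef_rot: [0.022, 0.948, 0.005, 0.319]
contact_force: [0.8, 0.5, 0.4]
opening: 0.0173
grip_force: 0.0
```

```bash
python3 - <<'E'
from h import *
print(rel(np.array([.40,-.0205,.21]),tool(38)))
E
```

```text
(array([ 0.47, -6.45,  4.16]), array([-3.4, 14.6,  7.2]), {'t': 1.1, 'joint_pos': array([-0.88403249, -0.84795248,  2.38006065,  0.49914568,  1.17860089,
        0.58461175]), 'dq': array([ 0.86081913, -1.52128637,  1.02114152,  0.63456819, -0.84696519,
        1.33980098]), 'joint_efforts': array([ -4.28603232,   8.68885875, -31.78666949,   0.98480724,
        -0.72935589,  -1.25619583]), 'ee_pos': array([ 0.37082363, -0.08342262,  0.24327416]), 'eef_rot': array([0.02232977, 0.94759906, 0.0049556 , 0.3186422 ]), 'contact_force': array([0.8432937 , 0.53616952, 0.41969988]), 'ft_torque': array([ 0.07477905,  0.23562357, -0.0257959 ]), 'grip_force': 0.0, 'opening': 0.017310904094670326})
```

The wrist folds too close to the base at this shallow pitch. I'll back off, fit the arm's kinematics from samples, and plan an approach from the side with the fingers still in the lip's under-face plane.

Call:
step_arm(
  moves=[
    [0, 4, -1, 6, -3, 0],
    [0, 8, -2, 12, -6, 0],
    [0, 11, -3, 18, -9, 0],
    [0, 14, -4, 24, -12, 0],
    [0, 14, -4, 24, -12, 0],
  ],
)

```text
t: 1.6
ee_pos: [0.3471, -0.2277, 0.279]
eef_rot: [-0.178, 0.96, 0.068, 0.206]
contact_force: [0.4, -0.1, -0.1]
opening: 0.0004
grip_force: 0.0
```

```bash
cat > kin.py <<'E'
from h import *
from scipy.optimize import least_squares
LO=np.array([-2.73,-.86,.23,-1.11,.08,-2.82]);HI=np.array([2.73,2.22,2.46,4.25,2.63,2.82])
def fk(q,P):
    h,L1,a,L2,Lt,d,a1=P; R=Ro.from_rotvec; Y=lambda t:R([0,t,0]);Z=lambda t:R([0,0,t])
    r1=Z(q[0]); r2=r1*Y(q[1]); r3=r2*Y(q[2]); r4=r3*Z(q[3])*Y(q[4])*Z(-q[5]*SG[0])*Z(OF[0])
    p=np.array([0,0,h])+r1.apply([a1,d,0])+r2.apply([0,0,L1])+r3.apply([a,0,L2])+r4.apply([0,0,Lt]); return p,r4
SG=[1.];OF=[np.pi/2]
S=[([-1.373,.207,1.542,0,1.393,-.15],[.1964,-.5397,.2124],[0,.98483,.17354,0]),
([-1.01599,-.13816,1.83702,.00055,1.44483,.2062],[.29474,-.3116,.24239],[-.00108,.98485,.17339,-.00014]),
([-.88403,-.84795,2.38006,.49915,1.1786,.58461],[.37082,-.08342,.24327],[.02233,.9476,.00496,.31864])]
E
python3 - <<'E'
from kin import *
s=status.observe(); S.append((s['joint_pos'],s['ee_pos'],s['eef_rot']))
print(s['t'],s['joint_pos'].round(3),s['ee_pos'].round(4),s['eef_rot'].round(4),s['contact_force'].round(1))
np.save('s4.npy',np.r_[s['joint_pos'],s['ee_pos'],s['eef_rot']])
for sg in(1,-1):
  for o in np.arange(4)*np.pi/2:
    SG[0]=sg;OF[0]=o
    print(sg,round(o,2),[round(np.degrees((fk(q,[0]*7)[1].inv()*Ro.from_quat(np.roll(r,-1))).magnitude()),1) for q,_,r in S])
f=lambda P:np.concatenate([fk(q,P)[0]-p for q,p,_ in S]+[1e-3*(P-[.4,.4,0,.4,.25,.087,0])])
r=least_squares(f,[.4,.4,0,.4,.25,.087,0]);print(r.x.round(4),np.abs(r.fun[:12]).max())
E
```

```text
1.6 [-1.213 -0.16   1.883  0.499  1.656  0.199] [ 0.3471 -0.2277  0.279 ] [-0.1778  0.9599  0.0681  0.2059] [ 0.4 -0.1 -0.1]
1 0.0 [np.float64(72.8), np.float64(113.6), np.float64(157.0), np.float64(112.8)]
1 1.57 [np.float64(17.2), np.float64(23.6), np.float64(67.0), np.float64(22.8)]
1 3.14 [np.float64(107.2), np.float64(66.4), np.float64(23.0), np.float64(67.2)]
1 4.71 [np.float64(162.8), np.float64(156.4), np.float64(113.0), np.float64(157.2)]
-1 0.0 [np.float64(89.9), np.float64(90.0), np.float64(90.0), np.float64(90.0)]
-1 1.57 [np.float64(0.1), np.float64(0.0), np.float64(0.0), np.float64(0.0)]
-1 3.14 [np.float64(90.1), np.float64(90.0), np.float64(90.0), np.float64(90.0)]
-1 4.71 [np.float64(179.9), np.float64(180.0), np.float64(180.0), np.float64(180.0)]
[ 2.809e-01  4.538e-01  9.160e-02  4.992e-01  3.335e-01  8.640e-02
 -3.000e-04] 0.0003828601585545155
```

```bash
cat >> kin.py <<'E'
SG[0]=-1.; P0=np.array([.2809,.4538,.0916,.4992,.3335,.0864,-.0003])
def tl(phi,tilt,roll):
    a,b=np.radians([phi,tilt]); z=np.cos(b)*(-np.cos(a)*N+np.sin(a)*gy)+np.sin(b)*U
    x=U-(U@z)*z; x/=np.linalg.norm(x); return Ro.from_matrix(np.c_[x,np.cross(z,x),z])*Ro.from_euler('z',roll,degrees=True)
def ik(tip,R,q0):
    tcp=tip-.008*R.as_matrix()[:,2]
    def f(q):
        p,r=fk(q,P0); return np.r_[(p-tcp)*10,(r.inv()*R).as_rotvec()]
    best=None
    for s in [q0,[-.6,-.2,1.9,.5,1.4,.3],[-1,.3,1.5,1,1,0],[.3,0,1.8,-.5,1,0]]:
        r=least_squares(f,np.clip(s,LO+.02,HI-.02),bounds=(LO,HI))
        if best is None or r.cost<best.cost: best=r
        if best.cost<1e-6: break
    return best.x,best.cost,np.minimum(best.x-LO,HI-best.x).min()
E
python3 - <<'E'
from kin import *
q=status.observe()['joint_pos']
for roll in(0,90,-90,180):
  for tilt in(0,8):
    for phi in(-60,-45,-30,-15,0,15,30,45,60):
      R=tl(phi,tilt,roll); Z=R.as_matrix()[:,2]; o=[]
      for u,back in((.425,.1),(.44,0),(.58,0)):
        x,c,m=ik(W(u,.036,-.287)-back*Z,R,q); o.append(round(m,2) if c<1e-6 else None)
      if None not in o: print(roll,tilt,phi,o)
E
```

```text
0 0 30 [np.float64(0.12), np.float64(0.18), np.float64(0.44)]
0 0 45 [np.float64(0.32), np.float64(0.33), np.float64(0.56)]
0 0 60 [np.float64(0.55), np.float64(0.51), np.float64(0.72)]
0 8 30 [np.float64(0.02), np.float64(0.11), np.float64(0.35)]
0 8 45 [np.float64(0.25), np.float64(0.27), np.float64(0.48)]
0 8 60 [np.float64(0.48), np.float64(0.45), np.float64(0.64)]
90 0 30 [np.float64(0.12), np.float64(0.18), np.float64(0.44)]
90 0 45 [np.float64(0.32), np.float64(0.33), np.float64(0.56)]
90 0 60 [np.float64(0.55), np.float64(0.51), np.float64(0.72)]
90 8 30 [np.float64(0.02), np.float64(0.11), np.float64(0.35)]
90 8 45 [np.float64(0.25), np.float64(0.27), np.float64(0.48)]
90 8 60 [np.float64(0.48), np.float64(0.45), np.float64(0.64)]
-90 0 30 [np.float64(0.12), np.float64(0.18), np.float64(0.44)]
-90 0 45 [np.float64(0.32), np.float64(0.33), np.float64(0.56)]
-90 0 60 [np.float64(0.55), np.float64(0.51), np.float64(0.72)]
-90 8 30 [np.float64(0.02), np.float64(0.11), np.float64(0.35)]
-90 8 45 [np.float64(0.25), np.float64(0.27), np.float64(0.48)]
-90 8 60 [np.float64(0.48), np.float64(0.45), np.float64(0.64)]
```

```bash
cat >> kin.py <<'E'
RT=tl(32,4,0)
def go(tip,back=0,R=RT):
    Z=R.as_matrix()[:,2]; tcp=np.asarray(tip)-(.008+back)*Z
    d,r,s=rel(tcp,R); x,c,m=ik(tip-back*Z,R,s['joint_pos']); print('d',d,'r',r,'tcp',tcp.round(3),'ik',x.round(2),c<1e-6,round(m,2))
E
python3 - <<'E'
from kin import *
go(W(.42,.06,-.285),.09)
go(W(.42,.06,-.285)); go(W(.448,.06,-.285)); go(W(.575,.06,-.285))
E
```

```text
d [  3.28 -10.6   20.74] r [ 5.1 26.2 -0.2] tcp [ 0.432 -0.051  0.149] ik [-1.11 -0.11  2.41  1.07  1.26 -0.2 ] True 0.05
d [  7.25 -11.38  28.78] r [ 5.1 26.2 -0.2] tcp [ 0.496 -0.012  0.1  ] ik [-0.84  0.12  2.36  1.31  1.02 -0.31] True 0.1
d [  9.84 -11.35  27.72] r [ 5.1 26.2 -0.2] tcp [ 0.516 -0.014  0.12 ] ik [-0.79  0.09  2.31  1.29  1.01 -0.22] True 0.15
d [ 21.59 -11.22  22.92] r [ 5.1 26.2 -0.2] tcp [ 0.605 -0.027  0.209] ik [-0.65  0.05  2.08  1.2   0.99  0.13] True 0.38
```

Call:
step_arm(
  moves=[
    [0.6, -2, 4, 1, 5.2, 0],
    [1.2, -4, 8, 2, 10.4, 0],
    [1.8, -6, 12, 3, 15.6, -0.1],
    [2.4, -8, 16, 4, 20.8, -0.1],
    [3.2, -10, 19.5, 5.1, 26.2, -0.2],
  ],
)

```text
t: 2.1
ee_pos: [0.4274, -0.0547, 0.1587]
eef_rot: [-0.227, 0.879, 0.04, 0.418]
contact_force: [0.6, 1.0, -0.5]
opening: 0.0007
grip_force: 0.0
```

```bash
python3 - <<'E'
from kin import *
c=cap('wrist','w1'); s=status.observe(); print(s['t'],s['joint_pos'].round(2),s['contact_force'].round(1))
go(W(.42,.06,-.285),.09)
go(W(.42,.06,-.285))
print('tip now',G(s['ee_pos']+.008*Ro.from_quat(np.roll(s['eef_rot'],-1)).as_matrix()[:,2]).round(4))
E
```

```text
2.15 [-1.13 -0.14  2.42  1.05  1.28 -0.2 ] [-2.8  6.5 -3.3]
d [0.37 0.9  0.54] r [-0.5 -0.  -0.2] tcp [ 0.432 -0.051  0.149] ik [-1.11 -0.11  2.41  1.07  1.26 -0.2 ] True 0.05
d [0.37 0.98 9.54] r [-0.5 -0.  -0.2] tcp [ 0.496 -0.012  0.1  ] ik [-0.84  0.12  2.36  1.31  1.02 -0.31] True 0.1
tip now [ 0.4096  0.0173 -0.1997]
```

View pics/w1.png

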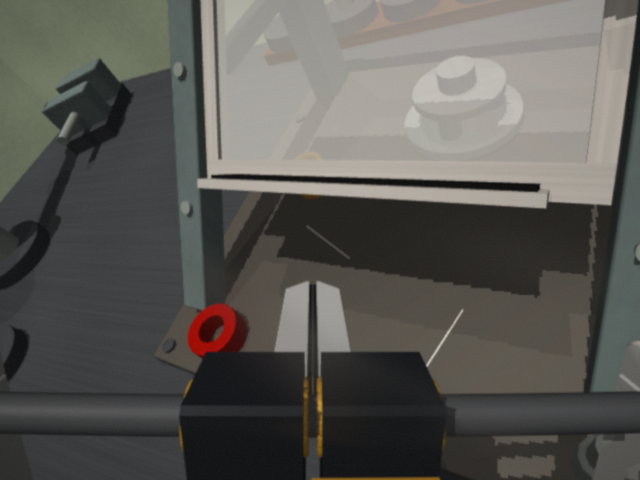

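The wrist view shows the shut fingertips at (312,285), below and in front of the lip, whose edge runs (200,183)-(545,200). Next I insert beneath it.

Call:
step_arm(
  moves=[
    [0.2, 0.5, 2, -0.5, 0, -0.2],
    [0.4, 1, 4, -0.5, 0, -0.2],
    [0.4, 1, 6.5, -0.5, 0, -0.2],
    [0.4, 1, 9, -0.5, 0, -0.2],
    [0.4, 1, 9.5, -0.5, 0, -0.2],
  ],
)

```text
t: 2.65
ee_pos: [0.5005, -0.0231, 0.1061]
eef_rot: [-0.224, 0.88, 0.041, 0.416]
contact_force: [-0.7, -0.5, 0.9]
opening: 0.0009
grip_force: 0.0
```

```bash
python3 - <<'E'
from kin import *
c=cap('wrist','w2'); s=status.observe(); print(s['t'],s['joint_pos'].round(2),s['contact_force'].round(1))
go(W(.42,.06,-.285)); go(W(.446,.06,-.285)); go(W(.56,.06,-.285))
print('tip now',G(s['ee_pos']+.008*Ro.from_quat(np.roll(s['eef_rot'],-1)).as_matrix()[:,2]).round(4))
E
```

```text
2.7 [-0.85  0.11  2.34  1.29  1.02 -0.29] [-0.1 -0.5  0.5]
d [-0.88 -0.91  0.56] r [0.5 0.1 0.7] tcp [ 0.496 -0.012  0.1  ] ik [-0.84  0.12  2.36  1.31  1.02 -0.31] True 0.1
d [ 1.71 -0.88  0.74] r [0.5 0.1 0.7] tcp [ 0.515 -0.014  0.118] ik [-0.8   0.09  2.32  1.3   1.01 -0.22] True 0.14
d [13.09 -0.75  1.52] r [0.5 0.1 0.7] tcp [ 0.594 -0.025  0.199] ik [-0.67  0.05  2.11  1.21  0.99  0.09] True 0.35
tip now [ 0.4285  0.049  -0.2845]
```

View pics/w2.png

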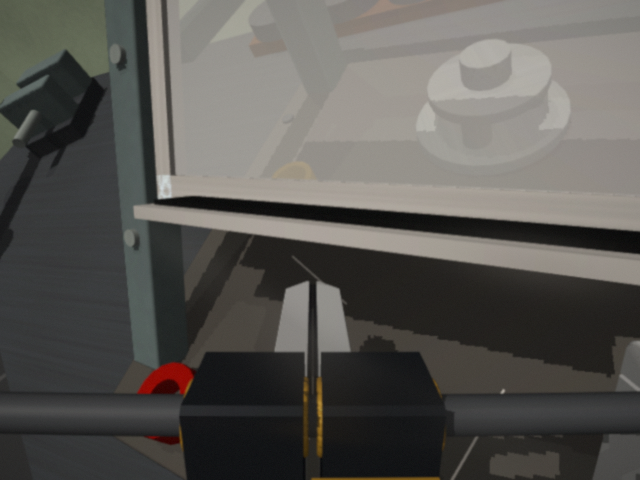

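Fingertips at (312,283), with the lip edge just above at (140,210)-(640,275). I start pushing up the slope.

Call:
step_arm(
  moves=[
    [0.6, 0, 0.05, 0, 0, 0],
    [1.2, 0, 0.1, 0, 0, 0],
    [1.8, 0, 0.12, 0, 0, 0],
    [2.3, 0, 0.15, 0, 0, 0],
    [2.8, 0, 0.2, 0, 0, 0],
  ],
)

```text
t: 3.2
ee_pos: [0.5199, -0.0278, 0.1266]
eef_rot: [-0.222, 0.881, 0.04, 0.417]
contact_force: [-3.4, -1.5, -1.2]
opening: 0.0007
grip_force: 1.7
```

Call:
step_arm(
  moves=[
    [0.7, 0, 0.05, 0, 0, 0],
    [1.5, 0, 0.1, 0, 0, 0],
    [2.4, 0, 0.16, 0, 0, 0],
    [3.3, 0, 0.23, 0, 0, 0],
    [4.0, 0, 0.27, 0, 0, 0],
  ],
)

```text
t: 3.7
ee_pos: [0.5488, -0.0309, 0.1558]
eef_rot: [-0.223, 0.88, 0.04, 0.417]
contact_force: [-1.8, -2.1, -4.0]
opening: 0.0006
grip_force: 1.8
```

```bash
python3 - <<'E'
from kin import *
c=cap('wrist','w3'); t=cap('top','t3'); s=status.observe(); print(s['t'],s['joint_pos'].round(2),s['contact_force'].round(1), G(s['contact_force']).round(1))
print('tip now',G(s['ee_pos']+.008*Ro.from_quat(np.roll(s['eef_rot'],-1)).as_matrix()[:,2]).round(4))
cv2.imwrite('pics/t3c.png',cv2.resize(t['frame'][150:310,215:425],None,fx=3.75,fy=3.75,interpolation=cv2.INTER_CUBIC))
E
```

```text
3.8 [-0.75  0.06  2.22  1.25  1.01 -0.09] [0.7 1.6 0. ] [ 0.4  1.7 -0.3]
tip now [ 0.4994  0.0482 -0.2837]
```

View pics/t3c.png

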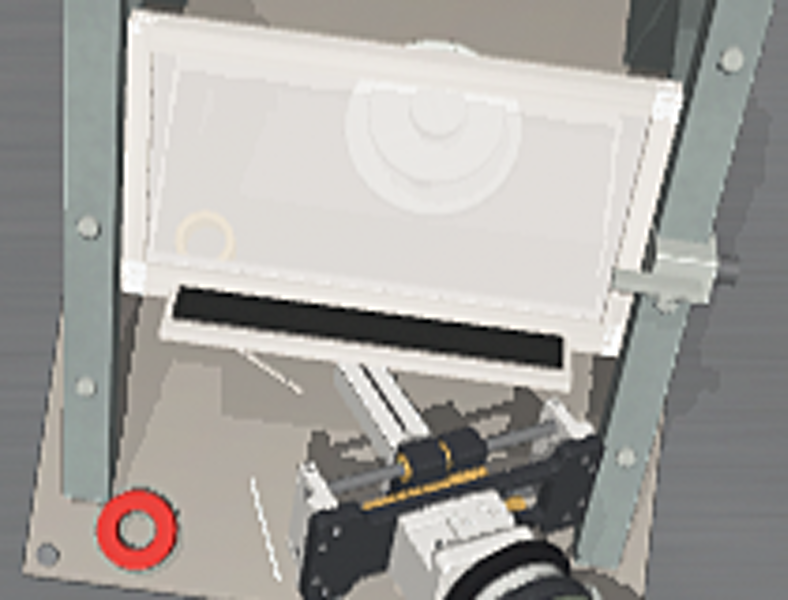

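View pics/w3.png

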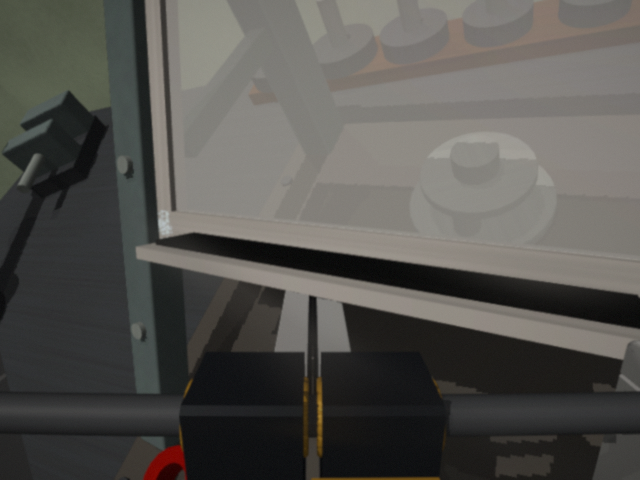

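The top crop shows the fingertips under the lip at (360,368), the lip's outer edge at (160,338)-(572,388) and the tongue end at (613,280). The wrist view shows the tips at (312,293), tucked under the lip. Now I measure how far the push has left to go.

```bash
cat >> kin.py <<'E'
def prof(tag,cols,rows,s=0):
    c=load(tag)
    for u in cols:
        print(u,[(v,*(G(c['R'].T@(ray(c,u,v)*c['range_z'][v,u]-c['t']))[[0,2]]*1e3).round(1),int(c['frame'][v,u].mean())) for v in rows])
E
python3 - <<'E'
from kin import *
print('tongue');prof('t3',[381,384,387],range(220,230))
print('lip');prof('t3',[270],range(233,243));prof('t3',[355],range(245,256))
E
```

```text
tongue
381 [(220, np.float64(573.4), np.float64(-307.2), 235), (221, np.float64(572.0), np.float64(-305.5), 228), (222, np.float64(588.0), np.float64(-278.9), 170), (223, np.float64(587.6), np.float64(-275.8), 176), (224, np.float64(587.5), np.float64(-272.4), 180), (225, np.float64(587.6), np.float64(-268.7), 188), (226, np.float64(584.3), np.float64(-269.8), 188), (227, np.float64(582.2), np.float64(-269.1), 165), (228, np.float64(554.1), np.float64(-304.9), 175), (229, np.float64(550.7), np.float64(-306.0), 234)]
384 [(220, np.float64(573.3), np.float64(-309.0), 234), (221, np.float64(573.5), np.float64(-304.9), 230), (222, np.float64(587.3), np.float64(-281.3), 187), (223, np.float64(589.7), np.float64(-274.3), 175), (224, np.float64(587.0), np.float64(-274.5), 178), (225, np.float64(587.6), np.float64(-270.1), 183), (226, np.float64(586.3), np.float64(-268.4), 195), (227, np.float64(582.8), np.float64(-269.7), 171), (228, np.float64(543.5), np.float64(-321.4), 48), (229, np.float64(544.6), np.float64(-316.0), 63)]
387 [(220, np.float64(581.0), np.float64(-299.4), 77), (221, np.f
[... 825 characters left out ...]
64(511.7), np.float64(-264.3), 231), (241, np.float64(506.3), np.float64(-267.6), 226), (242, np.float64(403.8), np.float64(-390.8), 158)]
355 [(245, np.float64(514.9), np.float64(-283.1), 38), (246, np.float64(518.0), np.float64(-275.6), 26), (247, np.float64(513.3), np.float64(-278.0), 134), (248, np.float64(512.4), np.float64(-275.8), 235), (249, np.float64(513.3), np.float64(-271.2), 219), (250, np.float64(513.3), np.float64(-267.7), 220), (251, np.float64(508.7), np.float64(-270.0), 231), (252, np.float64(508.5), np.float64(-266.8), 221), (253, np.float64(404.2), np.float64(-392.4), 100), (254, np.float64(406.3), np.float64(-385.9), 79), (255, np.float64(400.0), np.float64(-389.6), 87)]
```

The tongue's upper face is at u≈0.5875, so its mid-thickness is ≈0.5845. The lip edge is now at ≈0.511. I'll push another 5.5 cm, then take a close look.

Call:
step_arm(
  moves=[
    [0.8, 0, 0.05, 0, 0, 0],
    [2.0, 0, 0.14, 0, 0, 0],
    [3.2, 0, 0.22, 0, 0, 0],
    [4.2, 0, 0.29, 0, 0, 0],
    [4.8, 0, 0.33, 0, 0, 0],
  ],
)

```text
t: 4.3
ee_pos: [0.5818, -0.0344, 0.1897]
eef_rot: [-0.223, 0.88, 0.04, 0.417]
contact_force: [-2.3, 1.0, -4.9]
opening: 0.0
grip_force: 1.8
```

Call:
step_arm(
  moves=[
    [0.3, 0, 0.02, 0, 0, 0],
    [0.5, 0, 0.03, 0, 0, 0],
    [0.5, 0, 0.03, 0, 0, 0],
  ],
)

```text
t: 4.6
ee_pos: [0.5851, -0.0349, 0.1933]
eef_rot: [-0.224, 0.88, 0.04, 0.417]
contact_force: [-0.6, 1.6, -3.2]
opening: 0.0005
grip_force: 1.0
```

```bash
python3 - <<'E'
from kin import *
t=cap('top','t4'); w=cap('wrist','w4'); s=status.observe(); print(s['t'],G(s['contact_force']).round(1))
print('tip now',G(s['ee_pos']+.008*Ro.from_quat(np.roll(s['eef_rot'],-1)).as_matrix()[:,2]).round(4))
def tri(c,box):
    x0,x1,y0,y1=box
    out=[]
    for v in range(y0,y1):
        for u in range(x0,x1):
            z=c['range_z'][v,u]
            if z>0: out.append((u,v,*G(c['R'].T@(ray(c,u,v)*z-c['t'])),c['frame'][v,u].mean()))
    return np.array(out)
for tag,c in(('t4',t),('w4',w)):
    p=tri(c,(0,640,0,480) if tag=='w4' else (240,410,150,300)); np.save(f'pics/{tag}.npy',p)
    for nm,yl in(('tongue',(-.12,-.095)),('lipR',(-.078,-.03)),('lipL',(.1,.145))):
        m=(p[:,3]>yl[0])&(p[:,3]<yl[1])&(p[:,4]>-.29)&(p[:,4]<-.25)&(p[:,2]>.555)&(p[:,2]<.60)
        q=p[m]; 
        if len(q)>8: print(tag,nm,len(q),'u pct',np.percentile(q[:,2],[2,10,50,90,98]).round(4),'n pct',np.percentile(q[:,4],[2,10,50,90,98]).round(4))
print('cam wrist',G(-w['R'].T@w['t']).round(3), proj(w,W(.5845,-.094,-.275)))
E
```

```text
4.7 [-1.3  1.  -1.2]
tip now [ 0.5505  0.0488 -0.2834]
t4 tongue 96 u pct [0.5727 0.5834 0.5879 0.5961 0.5993] n pct [-0.2885 -0.2827 -0.2744 -0.2681 -0.2671]
t4 lipR 230 u pct [0.5573 0.5595 0.565  0.5677 0.5689] n pct [-0.2892 -0.2858 -0.2749 -0.2663 -0.2646]
t4 lipL 223 u pct [0.5566 0.5596 0.5643 0.5671 0.5684] n pct [-0.2893 -0.2865 -0.2743 -0.2659 -0.2646]
w4 lipR 7502 u pct [0.5593 0.5608 0.5659 0.569  0.5693] n pct [-0.2888 -0.2836 -0.271  -0.2658 -0.2651]
w4 lipL 1784 u pct [0.5589 0.5603 0.5655 0.5686 0.5688] n pct [-0.2885 -0.2836 -0.2703 -0.2654 -0.265 ]
cam wrist [ 0.616 -0.046 -0.125] [738.82906794 282.27910219]
```

```bash
python3 - <<'E'
from kin import *
w=load('w4'); s=status.observe(); T=Ro.from_quat(np.roll(s['eef_rot'],-1)).as_matrix(); p=s['ee_pos']
Rc=w['R']@T; tc=w['R']@p+w['t']
M=W(.5845,-.094,-.275); L=W(.562,-.08,-.265)
for phi,y,u,n in [(32,.05,.55,-.20),(20,.03,.55,-.19),(10,.0,.55,-.19),(10,.03,.52,-.19),(32,0,.55,-.17),(32,-.03,.55,-.17),(32,-.03,.52,-.17),(20,-.03,.53,-.17)]:
    R=tl(phi,4,0);Tm=R.as_matrix(); tip=W(u,y,n); tcp=tip-.008*Tm[:,2]
    c=dict(w); c['R']=Rc@Tm.T; c['t']=tc-c['R']@tcp
    x,cost,m=ik(tip,R,s['joint_pos']); print(phi,y,u,n,cost<1e-6,round(m,2),proj(c,M).round(),proj(c,L).round(),(c['R']@M+c['t'])[2].round(3))
go(W(.55,-.0,-.17)-0*N)
E
```

```text
32 0.05 0.55 -0.2 True 0.26 [677. 232.] [634. 281.] 0.175
20 0.03 0.55 -0.19 True 0.2 [572. 215.] [544. 256.] 0.224
10 0.0 0.55 -0.19 True 0.18 [484. 208.] [461. 246.] 0.253
10 0.03 0.52 -0.19 True 0.11 [539. 160.] [516. 199.] 0.242
32 0 0.55 -0.17 True 0.29 [553. 215.] [520. 254.] 0.226
32 -0.03 0.55 -0.17 True 0.32 [496. 211.] [466. 248.] 0.241
32 -0.03 0.52 -0.17 True 0.27 [501. 160.] [470. 199.] 0.235
20 -0.03 0.53 -0.17 True 0.2 [463. 176.] [437. 211.] 0.258
d [  0.84  -1.72 -12.19] r [ 0.6 -0.1  0.7] tcp [ 0.499 -0.073  0.273] ik [-0.95 -0.23  2.17  1.04  1.31  0.18] True 0.29
```

Call:
step_arm(
  moves=[
    [-0.4, 0, 0, 0, 0, 0],
    [-0.4, 0, -2.5, 0, 0, 0],
    [-0.4, -0.5, -6.5, 0, 0, 0],
    [-0.2, -1, -10.5, 0, 0, 0],
    [0, -1.7, -12.2, 0, 0, 0],
  ],
)

```text
t: 5.2
ee_pos: [0.4931, -0.0743, 0.2693]
eef_rot: [-0.221, 0.88, 0.039, 0.419]
contact_force: [-0.3, -0.5, 0.3]
opening: 0.0005
grip_force: 0.0
```

Call:
step_arm(
  moves=[
    [0, 0, 0, 0, 0, 0],
    [0, 0, 0, 0, 0, 0],
  ],
)

```text
t: 5.4
ee_pos: [0.4937, -0.0728, 0.267]
eef_rot: [-0.222, 0.88, 0.04, 0.418]
contact_force: [-0.4, 0.7, -0.1]
opening: 0.0008
grip_force: 0.0
```

```bash
python3 - <<'E'
from kin import *
w=cap('wrist','w5'); s=status.observe(); print(s['t'],G(s['contact_force']).round(1))
x,y=proj(w,W(.575,-.085,-.27)).astype(int); print(x,y)
x0=min(max(x-70,0),500); y0=max(y-52,0); print(x0,y0)
cv2.imwrite('pics/w5c.png',cv2.resize(w['frame'][y0:y0+105,x0:x0+140],None,fx=5.6,fy=5.6,interpolation=cv2.INTER_CUBIC))
E
```

```text
5.45 [-0.5  0.2 -0.6]
529 220
459 168
```

View pics/w5c.png

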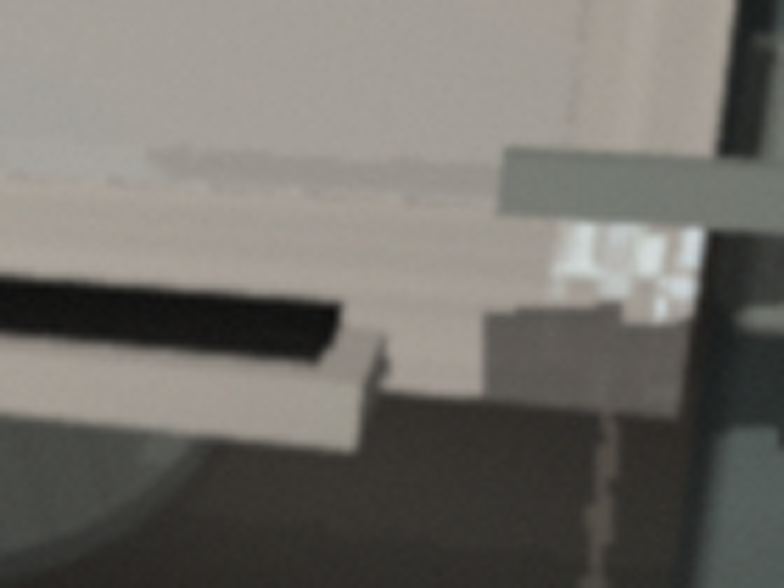

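The close view shows the tongue's outer face at crop (500,150)-(784,225), end at x≈500. The lip's outer face ends at crop (360,375)-(355,450), roughly 2 cm lower. Next I take exact values from the depth.

```bash
python3 - <<'E'
from kin import *
f=lambda a,b:(round(459+(a+.5)/5.6-.5),round(168+(b+.5)/5.6-.5)); c=load('w5')
for nm,A,B,xs in(('tongue',135,250,(530,600,660)),('lip',310,465,(250,330))):
    for a in xs:
        out=[]
        for v in range(f(0,A)[1],f(0,B)[1]+1):
            u=f(a,0)[0]; g=G(c['R'].T@(ray(c,u,v)*c['range_z'][v,u]-c['t']))*1e3; out.append('%d:%.1f/%.1f/%.0f/i%d'%(v,g[0],g[2],g[1],c['frame'][v,u].mean()))
        print(nm,a,*out)
# rays at sub-pixel edges of faces, on plane n
def at(a,b,n):
    u,v=459+(a+.5)/5.6-.5,168+(b+.5)/5.6-.5; C=-c['R'].T@c['t']; d=c['R'].T@ray(c,u,v); k=(n-C@N)/(d@N); return G(C+k*d).round(4)
print('tongue up/lo',at(508,148,-.2685),at(500,213,-.2685),at(700,158,-.2685),at(700,227,-.2685)); print('lip up/lo',at(362,382,-.265),at(356,450,-.265),at(5,337,-.265),at(5,410,-.265))
E
```

```text
tongue 530 192:589.0/-309.8/-95/i157 193:588.3/-310.8/-95/i150 194:589.7/-281.1/-95/i129 195:589.8/-271.4/-95/i115 196:589.4/-269.4/-95/i115 197:588.8/-269.2/-95/i118 198:588.4/-267.9/-95/i119 199:587.7/-269.3/-95/i118 200:587.2/-269.6/-95/i118 201:586.7/-268.7/-95/i119 202:586.2/-268.5/-95/i117 203:585.6/-268.1/-95/i118 204:585.1/-268.7/-96/i117 205:584.6/-267.7/-96/i119 206:584.0/-268.1/-96/i129 207:607.8/-11.8/-96/i147 208:579.2/-306.7/-96/i151 209:578.6/-306.4/-96/i151 210:578.0/-306.2/-96/i151 211:577.3/-306.3/-96/i152 212:576.6/-307.4/-96/i153
tongue 600 192:589.7/-306.1/-102/i156 193:588.9/-308.1/-102/i156 194:588.4/-306.7/-102/i147 195:589.8/-277.3/-101/i122 196:589.8/-269.2/-101/i112 197:589.3/-268.9/-101/i114 198:588.8/-267.4/-101/i117 199:588.2/-268.1/-101/i117 200:587.5/-270.7/-101/i117 201:587.2/-268.3/-101/i118 202:586.6/-268.3/-102/i118 203:586.0/-268.7/-102/i117 204:585.6/-268.0/-102/i118 205:585.1/-267.7/-102/i117 206:584.4/-269.2/-102/i122 207:583.9/-268.6/-102/i137 208:579.8/-306.1/-103/i166 209:579.1/-306.4/-103/i173 210:578.6/-305.4/-103/i173 211:578.0/-305.2/-10
[... 1641 characters left out ...]
/i135 234:565.7/-273.7/-79/i136 235:565.6/-271.0/-80/i140 236:565.7/-266.4/-80/i146 237:565.2/-266.3/-80/i150 238:564.7/-265.8/-80/i151 239:564.3/-264.5/-80/i153 240:563.1/-268.0/-80/i152 241:562.8/-266.6/-80/i151 242:562.2/-266.7/-80/i151 243:561.8/-265.6/-81/i151 244:561.1/-266.6/-81/i150 245:560.5/-266.5/-81/i149 246:559.9/-266.7/-81/i145 247:559.3/-266.4/-81/i132 248:514.1/-498.1/-67/i93 249:513.0/-498.3/-67/i59 250:512.6/-494.6/-68/i51 251:511.7/-493.4/-68/i52
tongue up/lo [ 0.5904 -0.0931 -0.2685] [ 0.584  -0.0931 -0.2685] [ 0.5905 -0.1093 -0.2685] [ 0.5839 -0.1101 -0.2685]
lip up/lo [ 0.5664 -0.0828 -0.265 ] [ 0.5593 -0.083  -0.265 ] [ 0.5674 -0.0476 -0.265 ] [ 0.5594 -0.0482 -0.265 ]
```

In one picture, the tongue mid-thickness is u=0.587 and the lip mid is 0.564. About 20 mm of push is left, so I re-insert along the same path.

Call:
step_arm(
  moves=[
    [-0.4, 0.7, 2, 0, 0, 0],
    [-0.4, 1.2, 6, 0, 0, 0],
    [-0.4, 1.7, 10, 0, 0, 0],
    [-0.4, 1.7, 12.2, 0, 0, 0],
    [-0.4, 1.7, 12.2, 0, 0, 0],
  ],
)

```text
t: 5.95
ee_pos: [0.582, -0.0314, 0.1863]
eef_rot: [-0.226, 0.881, 0.04, 0.414]
contact_force: [0.4, 0.7, 0.3]
opening: 0.0004
grip_force: 0.0
```

```bash
python3 - <<'E'
from kin import *
s=status.observe(); print(s['t'],G(s['contact_force']).round(1))
print('tip now',G(s['ee_pos']+.008*Ro.from_quat(np.roll(s['eef_rot'],-1)).as_matrix()[:,2]).round(4))
E
```

```text
5.95 [0.4 0.7 0. ]
tip now [ 0.543   0.0521 -0.2858]
```

Call:
step_arm(
  moves=[
    [0.3, 0, 0.02, 0, 0, 0],
    [0.8, 0, 0.05, 0, 0, 0],
    [1.3, 0, 0.09, 0, 0, 0],
    [1.7, 0, 0.12, 0, 0, 0],
    [2.0, 0, 0.14, 0, 0, 0],
  ],
)

```text
t: 6.45
ee_pos: [0.5963, -0.0367, 0.2047]
eef_rot: [-0.223, 0.88, 0.04, 0.417]
contact_force: [-1.3, 1.8, -4.8]
opening: 0.0005
grip_force: 1.7
```

Call:
step_arm(
  moves=[
    [0, 0, 0, 0, 0, 0],
    [0, 0, 0, 0, 0, 0],
  ],
)

```text
t: 6.65
ee_pos: [0.5968, -0.0369, 0.2052]
eef_rot: [-0.223, 0.88, 0.04, 0.418]
contact_force: [-1.1, 1.6, -1.1]
opening: 0.0003
grip_force: 0.8
```

```bash
cat > lip.py <<'E'
from kin import *
def lipu(c):
    o=[]
    for y in np.arange(-.07,.03,.004):
        x=proj(c,W(.575,y,-.266)).astype(int)[0]
        if not 0<=x<640: continue
        for v in range(40,480):
            z=c['range_z'][v,x]
            if z>0: o.append(G(c['R'].T@(ray(c,x,v)*z-c['t'])))
    o=np.array(o); r=o[(o[:,2]>-.287)&(o[:,2]<-.279)&(o[:,0]>.55)&(o[:,0]<.605)]  # rubber
    f=o[(abs(o[:,2]+.266)<.002)&(o[:,0]>.54)&(o[:,0]<.61)]
    return np.median(r[:,0]), np.percentile(f[:,0],[1,50,99]),len(r)
E
python3 - <<'E'
from lip import *
s=status.observe()
print('tip now',s['t'],G(s['ee_pos']+.008*Ro.from_quat(np.roll(s['eef_rot'],-1)).as_matrix()[:,2]).round(4))
print(lipu(load('w5'))); w=cap('wrist','w6'); print(lipu(w)); print(lipu(load('w4')))
E
```

```text
tip now 6.65 [ 0.5674  0.0485 -0.2834]
(np.float64(0.5684786695626352), array([0.559151  , 0.56254199, 0.56580372]), 44)
(np.float64(0.5858394034687866), array([0.57568713, 0.57962963, 0.58320401]), 149)
(np.float64(0.5689034541162342), array([0.55864936, 0.56270629, 0.56624595]), 157)
```

Call:
step_arm(
  moves=[
    [0.15, 0, 0.01, 0, 0, 0],
    [0.3, 0, 0.02, 0, 0, 0],
    [0.35, 0, 0.02, 0, 0, 0],
    [0.35, 0, 0.02, 0, 0, 0],
  ],
)

```text
t: 7.1
ee_pos: [0.599, -0.0372, 0.207]
eef_rot: [-0.223, 0.88, 0.04, 0.417]
contact_force: [-3.1, 0.2, -1.4]
opening: 0.0005
grip_force: 1.3
```

Call:
step_arm(
  moves=[
    [-0.6, 0, 0, 0, 0, 0],
    [-0.8, 0, -2.5, 0, 0, 0],
    [-0.8, -0.5, -6.5, 0, 0, 0],
    [-0.6, -1, -10.5, 0, 0, 0],
    [-0.5, -1.7, -12.2, 0, 0, 0],
  ],
)

```text
t: 7.6
ee_pos: [0.5038, -0.0753, 0.2793]
eef_rot: [-0.221, 0.88, 0.039, 0.419]
contact_force: [0.7, 0.5, -0.2]
opening: 0.0003
grip_force: 0.0
```

Call:
step_arm(
  moves=[
    [0, 0, 0, 0, 0, 0],
    [0, 0, 0, 0, 0, 0],
  ],
)

```text
t: 7.8
ee_pos: [0.5043, -0.0736, 0.2769]
eef_rot: [-0.222, 0.88, 0.04, 0.418]
contact_force: [-0.0, -0.8, -1.1]
opening: 0.0007
grip_force: 0.0
```

```bash
python3 - <<'E'
from lip import *
s=status.observe(); print(s['t'],s['contact_force'].round(1)); w=cap('wrist','w7'); t=cap('top','t7'); print(lipu(w))
x,y=proj(w,W(.585,-.085,-.27)).astype(int); x0=min(max(x-70,0),500); y0=max(y-52,0); print(x0,y0)
cv2.imwrite('pics/w7c.png',cv2.resize(w['frame'][y0:y0+105,x0:x0+140],None,fx=5.6,fy=5.6,interpolation=cv2.INTER_CUBIC))
for y in(-.096,-.1,-.104):
    X=proj(w,W(.587,y,-.2685)).astype(int); o=[]
    for v in range(X[1]-20,X[1]+20):
        g=G(w['R'].T@(ray(w,X[0],v)*w['range_z'][v,X[0]]-w['t']))
        if abs(g[2]+.2685)<.002: o.append(g[0])
    print('tongue',min(o),max(o))
E
```

```text
7.8 [-0.  -0.8 -1.1]
(np.float64(0.5881933344679697), array([0.578217  , 0.58188971, 0.58528797]), 35)
459 175
tongue 0.5832354983660053 0.5895951569256928
tongue 0.5841101275181988 0.5895555697179903
tongue 0.5836982591908073 0.5896756366212601
```

View pics/w7c.png

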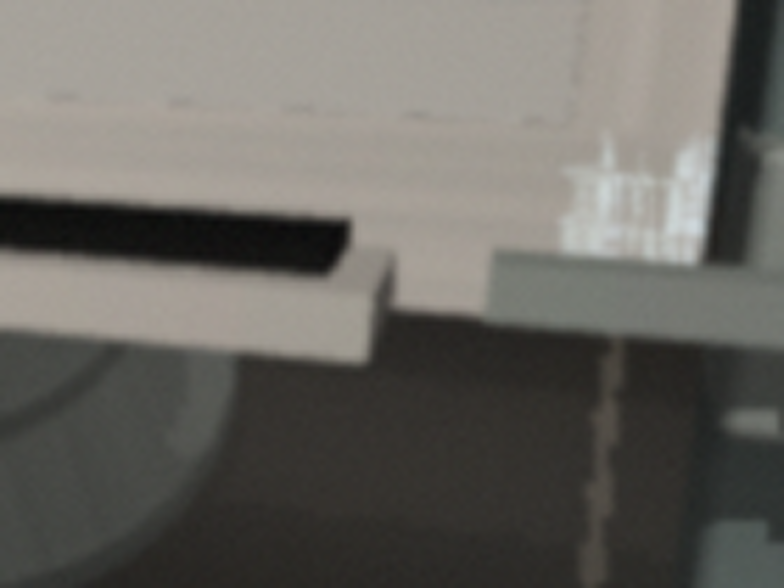

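The lip end, crop (395,255)-(370,360), now sits beside the tongue at (490,250)-(784,345). Measured lip mid is within about 3.5 mm of the tongue, both along the slope and in vertical height. I'll move further clear and hand in.

Call:
step_arm(
  moves=[
    [0, 1, -2, 0, 0, 0],
    [0, 2, -5, 0, 0, 0],
    [0, 3, -8, 0, 0, 0],
    [0, 3, -8, 0, 0, 0],
    [0, 3, -8, 0, 0, 0],
  ],
)

```text
t: 8.4
ee_pos: [0.4545, -0.134, 0.3093]
eef_rot: [-0.224, 0.88, 0.039, 0.417]
contact_force: [0.3, 0.3, 0.4]
opening: 0.0002
grip_force: 0.0
```

```bash
python3 - <<'E'
from lip import *
from bench import hand_in
s=status.observe(); print(s['t'],s['contact_force'].round(1),s['ee_pos'].round(3)); print(lipu(cap('wrist','w8')))
print(hand_in())
E
```

```text
8.4 [0.3 0.3 0.4] [ 0.455 -0.134  0.309]
(np.float64(0.5880186901125042), array([0.57813745, 0.58164809, 0.58509119]), 19)
the job is handed in; nothing more can be done
None
```

I pushed the window up from beneath its lip and left it standing, then moved clear and handed in at 8.4 s: the lip is about 3.5 mm below the pointer measured along the slope but about 3.5 mm above it in vertical height, a deliberate split because "level" could mean either, and no result came back.

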